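# Shut the red air valve in the bench valve box

## Robot

A 6-joint arm with a two-finger parallel gripper is mounted at the origin on the work surface. World frame = base frame: x ahead of the robot, y to its left, z up, the work surface at z = 0. Lengths are in m, angles in rad, forces in N, time in s.
With the tool pointing down it reaches from about 0.35 to 0.775 m from the base axis. Payload 7.3 kg.
Tool frame: the origin (TCP) lies on the centre line of the jaws, within the pads' length; the fingertips stand 14 mm ahead of it and the grasp point (between the pads) lies 5 mm behind it; z points along the fingers, y is the direction in which the jaws open and shut (so a half turn about z gives the same grasp; the last joint's range is limited). The gripper opens to 92 mm and grips with 3 to 60 N. Pads are 19 mm wide; open, the fingers measure 130 mm over their backs; the gripper's body (75 mm by 190 mm) begins 47 mm behind the grasp point.
Start: joints at [0.975, 0.342, 1.524, -0, 1.275, -0.146], TCP at [0.228, 0.473, 0.241] pointing down, gripper open.
Joint ranges: [-2.53, 2.53], [-0.77, 2.02], [0.04, 2.7], [-1, 4.14], [0.28, 2.66], [-3.11, 3.11]. Speed limits (rad/s): [2.57, 2.57, 3.14, 3.14, 3.14, 3.14].

## Interface

Orientations are given as [roll, pitch, yaw] about the fixed x, y, z axes, in that order (R = Rz(yaw) Ry(pitch) Rx(roll)).
In Python, from cell import telemetry, cams, robot gives the robot as it stands.
- The arm moves only by the tool servo_tool, never from a script. Its argument "targets" is text: rows parted by semicolons, each of 4 numbers parted by spaces: the shift along the tool's x, y, z in mm, then the turn about the tool's z in rad. In form: x y z yaw; .... A call has 1 to 20 rows; each row shifts and turns the pose as measured when the row begins, along the tool's axes as they then stand; what a row does not reach is not made up. A row lasts 1/8 s, in which the tool goes at most 62.5 mm and 10.7 degrees, less where a joint would pass 70% of its speed; a pose out of reach is approached as far as the arm can. A call with a gripper value outside its range is refused whole. "hand" is the opening, from 0 (shut) to 1 (fully open), set as the call begins (left out, the last holds). The fingers move at their own pace and stop on an object; "squeeze" is the grip in N (left out, the last holds). Time passes only in rows, so rows that do not move let the fingers close. It gives the time, the measured TCP pose, the force and the opening at its end, in the units of the state.
- telemetry.observe(): the state, without advancing time (a new reading comes with each control period).
- cams.read_camera(name): name is "scene" or "side" or "wrist"; returns a dict with "color" (400x640x3 uint8, red, green, blue), "K" (3x3 intrinsics, pixels), "R" (3x3) and "t" (3): a world point X has camera coordinates R X + t. Camera axes: x right, y down, z forward; pixel columns grow to the right and rows downward; lengths in m; the calibration is good to about 2 mm. A picture is of the moment at which its call begins. There is no depth.
- robot.hand_in(): hands the job in, once; it reports no verdict.
Trained networks look in a picture, given as the dict that the camera call returned (one of the last four; its "shot" number tells which), for a name from the list of things; names that differ only in an ending like _2 or _b are one class to them, and where a whole thing is asked for, a point or a joint stands for the part that bears it (a point fixed in the world has none). Each returns a list of dicts, best first, with "score" (0 to 1); they miss things now and then, are a little off and sometimes report something else, mostly with a low value. They report only what shows in the picture. A call takes as long as a camera call.
- cams.cut_out(picture, query): "region" (400x640 bool, what is visible of it) and "extent" ([centre column, centre row, width, height] in pixels, round what is visible of it).
The state is a dict: "time": time; "qpos": joint angles; "qvel": joint speeds; "joint_efforts": joint torques, N m; "tool_pos": TCP position; "tool_rot": TCP orientation; "contact_force": force on the tool from outside, world axes, zero at the start; "torque": the same for the moment, N m; "opening": finger opening in m.
Only numpy, scipy, OpenCV 4.12 (cv2) and the standard library are available. Lean on these libraries where they do the work, as an engineer would, in place of code of your own. Each camera call takes 0.05 s, during which the arm holds its last target.

## Task

Shut off the air to the bench by pushing only, without gripping or lifting anything: push the sliding lid of the valve box all the way back, away from the robot, to uncover the valves, then push the red handle round clockwise until it is fully shut, crosswise to its pipe. Leave the blue handle as it is, leave the lid open, and do not disturb the glue tub, cup, shingles or hammer beside the box.

Things in the scene. Friction and masses are not known exactly. Their poses are not given: they have to be found in the camera images.
- valve_box: fixed grey steel box, open on top, 180 (x) x 292 (y) x 75 mm high, walls 6 mm; origin: centre of its underside, on the bench; -x faces the robot, +x away. Two valve pivots inside at x = 25, y = -85 and +55 mm in this frame; which one is red varies. Lid rails at y = +-140 mm (tops at 75 mm) run on to x = 250 mm behind the box
- lid (a joint): sliding aluminium lid, 180 (x) x 304 (y) x 6 mm, top face 82 mm above the bench: 0 = closed over the whole box, grows in m as it slides along the box's +x on its rails, 0.15 = fully back at its stop; cannot lift off; friction 2.5 N, stays where it is left. Starts between 0 and 0.03
- lid_lip (a point): on the lid: middle of the top edge of the near face of its yellow push lip, 104 mm above the bench. The lip is 110 mm wide (y); its upright face stands 22 mm over the lid and looks to the box's -x; behind it a black slope goes down to the lid. With the lid closed it is at box x = -4 mm, y = 0
- red_handle (a joint): red handle, angle in rad about its vertical pivot: 0 = open, along its pipe, free end towards the box's -x; grows clockwise seen from above, free end swinging to the box's +y; 1.571 = fully shut, across the pipe, pointing to +y, at a hard stop. Starts between 0 and 0.3, stays where left; friction 0.12 N m
- red_pivot (a point): on the pivot axis of the red valve, level with the top of its handle, 60 mm above the bench; hidden by the lid at the start. Below it a brass valve body, 36 (x) x 26 mm, top at 36 mm, on a pipe along the box's x, pipe top at 30 mm
- red_end (a point): middle of the free end of the red handle at its top face, 70 mm from the pivot. The handle is a straight lever, from 44 to 60 mm above the bench; its red sleeve, 16 mm wide and 16 mm high, runs from 18 to 70 mm from the pivot
- blue_handle (a joint): blue handle, angle in rad about its vertical pivot: 0 = open, along its pipe, free end towards the box's -x; grows clockwise seen from above, free end swinging to the box's +y; 1.571 = fully shut, across the pipe, pointing to +y, at a hard stop. Starts between 0 and 0.3, stays where left; friction 0.12 N m; must stay as it was
- blue_end (a point): middle of the free end of the blue handle at its top face, 70 mm from its pivot; same lever as the red one but with a blue sleeve
- glue_tub: loose white glue jar, 90 mm in diameter, 110 mm high, to the box's +y side; origin at the centre of its underside
- cup: loose green cup, 68 mm at the rim, 85 mm high, to the box's -y side; origin at the centre of its underside
- shingles: loose stack of three wooden roof shingles, 108 x 45 x 21 mm, to the box's +y side behind the tub; origin at its underside
- hammer: loose hammer lying on the bench to the box's -y side beyond the cup, handle roughly along the box's x, about 300 mm long

How it is judged:
By the outcome, as a careful person would: the job done as asked, in the order asked, and still so for the second after the job is handed in, with the robot touching nothing.
It also fails if it takes over 42 s, if anything falls off the work surface, if the arm or the gripper's body presses on something with over 40 N, if the wrist force passes 120 N, or if a joint passes its speed limit or range.

## Working session

There is one attempt and no reset: what is moved stays moved. The work goes in short steps, Python scripts to look and compute and a tool call to move; the robot and the scene stay as the last step left them, time stands still between calls to the robot, and variables do not carry over. Pictures are saved under pics/ and viewed, and the job is handed in when it is done.

Besides the shell and the picture viewer there is one more tool, called after "Emit:" as a command line: name --argument value ..., lists and objects as JSON in quotes. servo_tool: Moves the arm, as the interface text tells. Its arguments: {"type":"object","properties":{"targets":{"type":"string"},"hand":{"type":"number"},"squeeze":{"type":"number"}},"required":["targets"]}

```bash
mkdir -p pics
cat > h.py <<'E'
import numpy as np, cv2
from cell import telemetry, cams, robot
def save(p,n): cv2.imwrite('pics/'+n+'.png', p['color'][:,:,::-1])
def ray(p,u,v,z):
    R=np.array(p['R']);t=np.array(p['t']);K=np.array(p['K'])
    d=R.T@np.linalg.inv(K)@np.array([u,v,1.]);c=-R.T@t
    return c+d*(z-c[2])/d[2]
def proj(p,X):
    c=np.array(p['R'])@np.array(X)+np.array(p['t']);q=np.array(p['K'])@c
    return q[:2]/q[2]
E
python3 - <<'E'
from h import *
np.set_printoptions(precision=4,suppress=True)
s=telemetry.observe(); print(s['time'],s['tool_pos'],s['tool_rot'])
for n in ['scene','side']:
    p=cams.read_camera(n); save(p,n+'0'); print(n,-np.array(p['R']).T@p['t'])
    for q in ['lid','lid_lip','valve_box','glue_tub','cup']:
        for r in cams.cut_out(p,q)[:2]: print(q,round(r['score'],2),np.round(r['extent'],1))
E
```

```text
0.0 [0.228  0.4725 0.24  ] [-3.14   -0.0002  2.6918]
scene [1.4631 0.0986 0.6996]
lid 0.91 [293.6 198.4 110.3  41. ]
lid_lip 0.91 [294.8 197.8 111.3  50.5]
valve_box 0.68 [283.8 227.8 123.8 102.1]
valve_box 0.59 [294.1 199.9 112.   48.1]
glue_tub 0.61 [374.  196.6  29.6  41. ]
cup 0.85 [222.3 201.4  21.5  33.4]
cup 0.27 [163.1 226.2  68.8  56.6]
side [0.3365 0.6776 0.9625]
lid 0.56 [341.1 197.8 119.2 117.2]
lid_lip 0.95 [341.7 198.9 115.2 113.3]
valve_box 0.77 [315.3 201.  181.4 142.7]
glue_tub 0.6 [330.6 288.5  43.3  60.3]
cup 0.59 [362.2 133.3  24.7  34.4]
```

View pics/scene0.png

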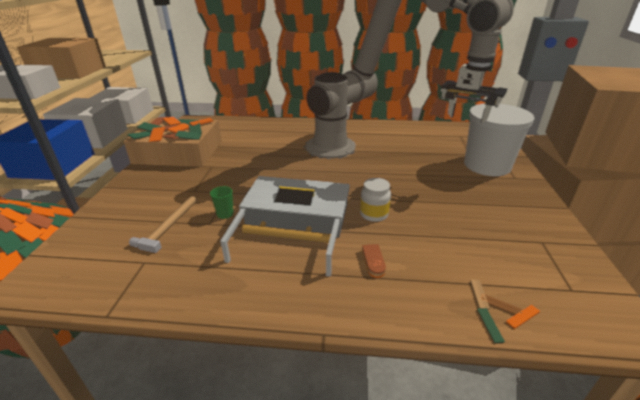

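View pics/side0.png

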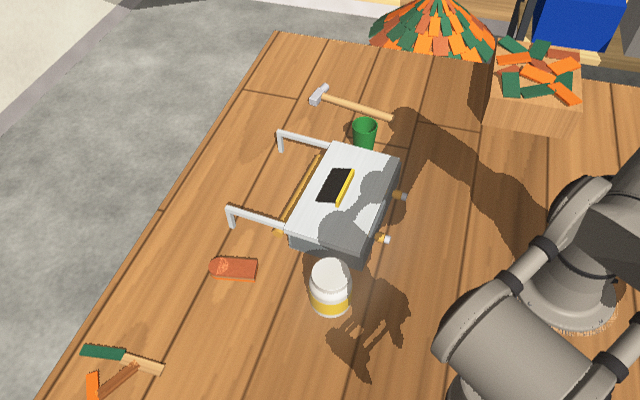

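Run:
```python
from h import *
im=cv2.imread('pics/side0.png')[100:320,200:430]
cv2.imwrite('pics/side0z.png',cv2.resize(im,None,fx=2.7*1.0,fy=2.7,interpolation=cv2.INTER_CUBIC))
im=cv2.imread('pics/scene0.png')[160:290,190:420]
cv2.imwrite('pics/scene0z.png',cv2.resize(im,None,fx=3.4,fy=3.4,interpolation=cv2.INTER_CUBIC))
```

```text
(no output)
```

View pics/side0z.png

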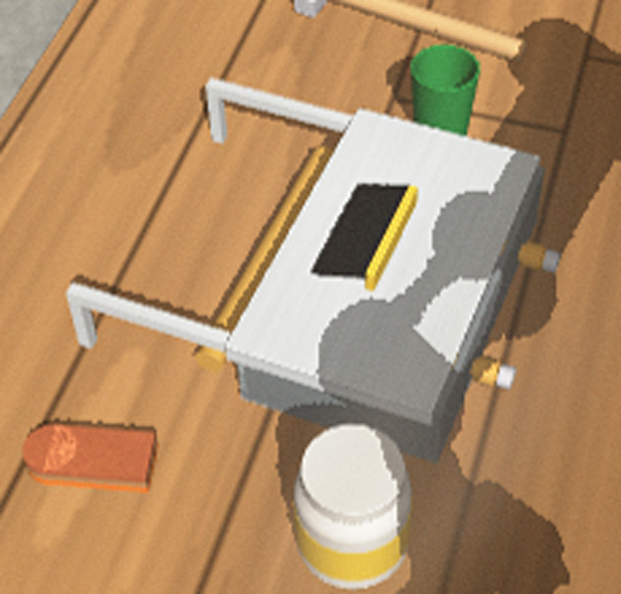

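View pics/scene0z.png

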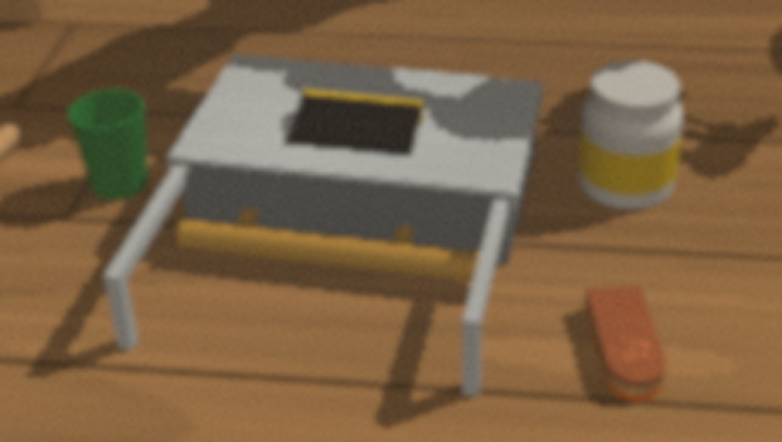

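Run:
```python
from h import *
from scipy.optimize import least_squares
np.set_printoptions(precision=4,suppress=True)
P={n:cams.read_camera(n) for n in ['side','scene']}
sc={'side':(2.7,200,100),'scene':(3.4,190,160)}
# kind: lid moves with s
O=[('side',540,158,-.09,-.152,.082,1),('side',430,418,-.09,.152,.082,1),('side',228,348,.09,.152,.082,1),('side',357,110,.09,-.152,.082,1),
('side',411,187,-.004,-.055,.104,1),('side',366,278,-.004,.055,.104,1),('side',208,83,.25,-.14,.075,0),('side',70,286,.25,.14,.075,0),
('scene',235,58,-.09,-.152,.082,1),('scene',541,82,-.09,.152,.082,1),('scene',517,190,.09,.152,.082,1),('scene',172,158,.09,-.152,.082,1),
('scene',303,90,-.004,-.055,.104,1),('scene',423,103,-.004,.055,.104,1),('scene',108,272,.25,-.14,.075,0),('scene',472,318,.25,.14,.075,0)]
def f(q,full=True):
    x,y,a,s=q;r=[]
    for n,u,v,bx,by,z,m in O:
        k,u0,v0=sc[n];bx=bx+s*m
        X=[x+np.cos(a)*bx-np.sin(a)*by,y+np.sin(a)*bx+np.cos(a)*by,z]
        r.append(proj(P[n],X)-[u/k+u0,v/k+v0])
    return np.array(r).ravel()
r=least_squares(f,[.55,.1,0,.01],loss='soft_l1')
print(r.x,np.std(r.fun)); print(f(r.x).reshape(-1,2))
x,y,a,s=r.x; np.save('box.npy',r.x)
R=np.array([[np.cos(a),-np.sin(a)],[np.sin(a),np.cos(a)]])
for b in [(-.004+s,0),(.146,0),(.025,-.085),(.025,.055),(-.045,-.085),(-.045,.055)]: w=R@b+[x,y]; print(b,w,np.hypot(*w))
for n in P:
  for q,h in [('glue_tub',.055),('cup',.04)]:
    e=cams.cut_out(P[n],q)[0]['extent']; w=ray(P[n],e[0],e[1],h); print(n,q,w, R.T@(w[:2]-[x,y]))
```

```text
[ 0.5069 -0.0644 -0.0954  0.0093] 0.9472602050800948
[[-0.4392 -0.4013]
 [-0.3753 -1.6856]
 [-2.3105 -0.7281]
 [-0.132  -0.759 ]
 [ 1.8419  0.0249]
 [ 1.969  -0.5465]
 [ 0.3885 -0.1518]
 [-0.3171  0.9955]
 [ 0.0646 -1.4619]
 [ 0.9798 -0.3084]
 [ 0.2082  0.8138]
 [-1.0379 -0.6778]
 [ 0.5521 -0.5509]
 [ 0.4191 -1.0538]
 [ 1.5078  0.6931]
 [ 0.1489  0.3151]]
(np.float64(0.005281278282955489), 0) [ 0.5122 -0.0649] 0.5162631793689137
(0.146, 0) [ 0.6523 -0.0783] 0.656930125882967
(0.025, -0.085) [ 0.5237 -0.1514] 0.5451398178195695
(0.025, 0.055) [ 0.537 -0.012] 0.5371726749684307
(-0.045, -0.085) [ 0.454  -0.1447] 0.47652260714934214
(-0.045, 0.055) [ 0.4674 -0.0053] 0.4673872664983419
side glue_tub [0.4794 0.1825 0.055 ] [-0.0509  0.2432]
side cup [ 0.5284 -0.3178  0.04  ] [ 0.0455 -0.2502]
scene glue_tub [0.4643 0.169  0.055 ] [-0.0646  0.2282]
scene cup [0.7393 0.1693 0.04  ] [0.2091 0.2547]
```

```bash
cat >> h.py <<'E'
def box():
    x,y,a,s=np.load('box.npy'); return np.array([x,y]),np.array([[np.cos(a),-np.sin(a)],[np.sin(a),np.cos(a)]]),a,s
def rel(target):  # world target -> tool shift in mm
    from scipy.spatial.transform import Rotation as Q
    s=telemetry.observe(); Rt=Q.from_euler('xyz',s['tool_rot']).as_matrix()
    o,R,a,_=box()
    d=1000*Rt.T@(np.array(target)-s['tool_pos'])
    b=R.T@(np.array(s['tool_pos'])[:2]-o)
    print('t',round(s['time'],2),'pos',np.round(s['tool_pos'],4),'rot',np.round(s['tool_rot'],3),'boxxy mm',np.round(b*1000,1),'F',np.round(s['contact_force'],1),'shift',np.round(d,1),'q',np.round(s['qpos'],2))
def W(bx,by,z):
    o,R,a,_=box(); return [*(o+R@[bx,by]),z]
E
python3 - <<'E'
from h import *
rel(W(-.06,0,.2)); p=cams.read_camera('scene'); print(ray(p,498,172,0),ray(p,500,115,.2))
E
```

```text
t 0.9 pos [0.2282 0.4728 0.2407] rot [3.141 0.    2.692] boxxy mm [-328.6  508.2] F [-0.1  0.2 -0.6] shift [-428.2 -383.4   40.7] q [ 0.97  0.34  1.52  0.    1.28 -0.15]
[0.1758828  0.64479056 0.        ] [0.11538183 0.61997077 0.2       ]
```

Emit:
servo_tool --targets "-20 -18 -5 0;-40 -36 0 0;-43 -38 0 0;-43 -38 0 0;-43 -38 0 0;-43 -38 0 0;-43 -38 0 0;-43 -38 0 0;-43 -38 0 0" --hand 0 --squeeze 5

```text
time: 2.08
tool_pos: [0.4201, 0.0181, 0.247]
tool_rot: [3.137, 0.005, 2.7]
contact_force: [0.8, -0.1, 0.0]
opening: 0.0065
```

Emit:
servo_tool --targets "0 0 0 0.17;0 0 0 0.17;0 0 0 0.17;0 0 0 0.17;0 0 0 0.17;0 0 0 0.17;0 0 0 0.17;0 0 0 0"

```text
time: 3.08
tool_pos: [0.4217, 0.0127, 0.2474]
tool_rot: [3.133, -0.002, 1.464]
contact_force: [-0.6, 0.5, 0.1]
opening: 0.0007
```

Run:
```python
from h import *
rel(W(-.055,0,.103))
```

```text
t 3.08 pos [0.4217 0.0127 0.2474] rot [ 3.133e+00 -2.000e-03  1.464e+00] boxxy mm [-92.2  68.6] F [-0.6  0.5  0.1] shift [-68.5  36.7 144.5] q [-0.15  0.14  1.78  0.    1.22 -0.05]
```

Emit:
servo_tool --targets "-34 10 30 0;-34 10 40 0;0 5 40 0;0 0 10 0;0 0 0 0"

```text
time: 3.7
tool_pos: [0.4431, -0.0595, 0.1266]
tool_rot: [3.127, -0.001, 1.483]
contact_force: [0.5, 0.1, -0.7]
opening: 0.0006
```

Run:
```python
from h import *
rel(W(-.055,0,.103))
p=cams.read_camera('side');save(p,'s1');im=p['color'][100:320,200:430,::-1]
cv2.imwrite('pics/s1z.png',cv2.resize(im,None,fx=2.7,fy=2.7,interpolation=cv2.INTER_CUBIC))
```

```text
t 3.7 pos [ 0.4431 -0.0595  0.1266] rot [ 3.127e+00 -1.000e-03  1.483e+00] boxxy mm [-64.   -1.2] F [ 0.5  0.1 -0.7] shift [ 1.1  8.6 23.8] q [-0.31  0.33  1.9   0.01  0.89 -0.22]
```

View pics/s1z.png

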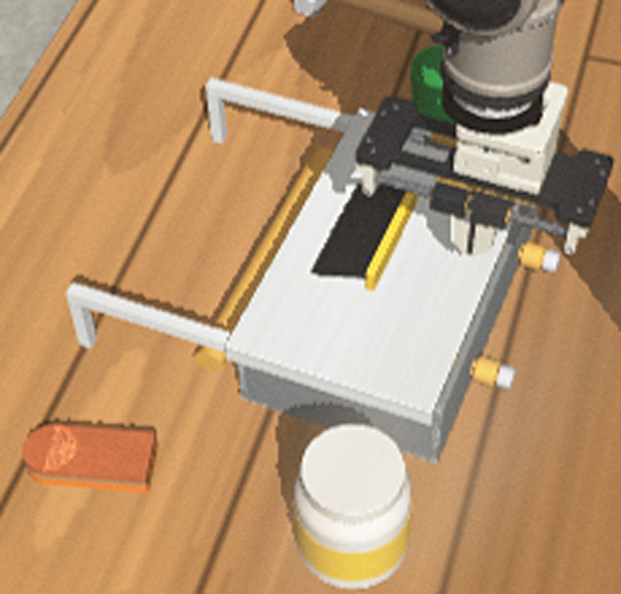

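Emit:
servo_tool --targets "0 0 20 0;0 0 5 0;0 10 0 0;0 15 0 0;0 20 0 0;0 20 0 0;0 20 0 0;0 20 0 0;0 20 0 0"

```text
time: 4.88
tool_pos: [0.5767, -0.0694, 0.116]
tool_rot: [3.116, 0.002, 1.49]
contact_force: [-3.5, -0.3, 1.0]
opening: 0.0003
```

Run:
```python
from h import *
rel(W(.127,0,.103))
```

```text
t 4.88 pos [ 0.5767 -0.0694  0.116 ] rot [3.116e+00 2.000e-03 1.490e+00] boxxy mm [69.9  1.6] F [-3.5 -0.3  1. ] shift [-2.5 56.7 14.5] q [-0.25  0.55  1.56  0.    1.01 -0.17]
```

Emit:
servo_tool --targets "0 0 8 0;0 5 5 0;0 15 1.5 0;0 15 1.5 0;0 10 1 0"

```text
time: 5.5
tool_pos: [0.6267, -0.0739, 0.1081]
tool_rot: [3.106, 0.006, 1.493]
contact_force: [-3.5, -0.7, 1.9]
opening: 0.0002
```

Run:
```python
from h import *
rel(W(.127,0,.103))
```

```text
t 5.5 pos [ 0.6267 -0.0739  0.1081] rot [3.106 0.006 1.493] boxxy mm [120.1   1.9] F [-3.5 -0.7  1.9] shift [-2.   6.7  5.4] q [-0.24  0.64  1.42  0.    1.05 -0.16]
```

Emit:
servo_tool --targets "0 5 2 0;0 5 2 0;0 5 1 0;0 4 1 0"

```text
time: 6.0
tool_pos: [0.6421, -0.0754, 0.1077]
tool_rot: [3.115, 0.007, 1.494]
contact_force: [-23.8, 0.3, 20.0]
opening: 0.0003
```

Run:
```python
from h import *
rel(W(.127,0,.103))
```

```text
t 6.0 pos [ 0.6421 -0.0754  0.1077] rot [3.115 0.007 1.494] boxxy mm [135.6   1.9] F [-23.8   0.3  20. ] shift [-1.7 -8.7  4.4] q [-0.23  0.67  1.36 -0.    1.09 -0.16]
```

Emit:
servo_tool --targets "0 -8 -1 0;0 -20 -10 0;0 -30 -30 0;0 -40 -20 0;0 -40 0 0;0 -40 0 0;0 -40 0 0;0 -20 0 0"

```text
time: 7.0
tool_pos: [0.3985, -0.055, 0.1636]
tool_rot: [3.104, 0.007, 1.495]
contact_force: [1.7, 0.0, -0.4]
opening: 0.0005
```

Run:
```python
from h import *
rel(W(-.1,0,.2))
for n in ['side','scene','wrist']:
    p=cams.read_camera(n);save(p,n+'2');
    if n=='side':
        im=p['color'][100:320,200:430,::-1]
        cv2.imwrite('pics/s2z.png',cv2.resize(im,None,fx=2.7,fy=2.7,interpolation=cv2.INTER_CUBIC))
    for q in ['red_handle','blue_handle','red_end','blue_end','lid_lip']:
        for r in cams.cut_out(p,q)[:2]: print(n,q,round(r['score'],2),np.round(r['extent'],1))
```

```text
t 7.0 pos [ 0.3985 -0.055   0.1636] rot [3.104 0.007 1.495] boxxy mm [-108.9   -1. ] F [ 1.7  0.  -0.4] shift [  0.6  10.2 -36. ] q [-0.33  0.19  1.98  0.    0.93 -0.26]
side red_handle 0.75 [338.6 220.1  32.1  17.1]
side blue_handle 0.52 [357.5 177.7  33.3  19.5]
side red_end 0.83 [340.7 217.9  37.2  23.9]
side blue_end 0.59 [286.6 180.4 119.2 113.3]
side blue_end 0.54 [361.6 177.9  27.1  20. ]
side lid_lip 0.83 [287.1 181.7 114.2 112.8]
scene red_handle 0.44 [317.8 202.1   6.3  12.4]
scene blue_handle 0.4 [274.6 198.7  16.6  11.6]
scene red_end 0.66 [319.  202.9  13.2  16.1]
scene red_end 0.65 [316.3 200.5   9.2   8. ]
scene lid_lip 0.95 [281.1 224.2 122.5  57.7]
wrist red_handle 0.93 [461.9 127.6 112.6  35.5]
wrist blue_handle 0.68 [582.4 169.6 115.2 337.6]
wrist blue_handle 0.66 [476.9 307.4  21.2  11.9]
wrist red_end 0.61 [462.  128.1 112.7  37.1]
wrist lid_lip 0.68 [581.5 169.3 114.  337.2]
```

View pics/s2z.png

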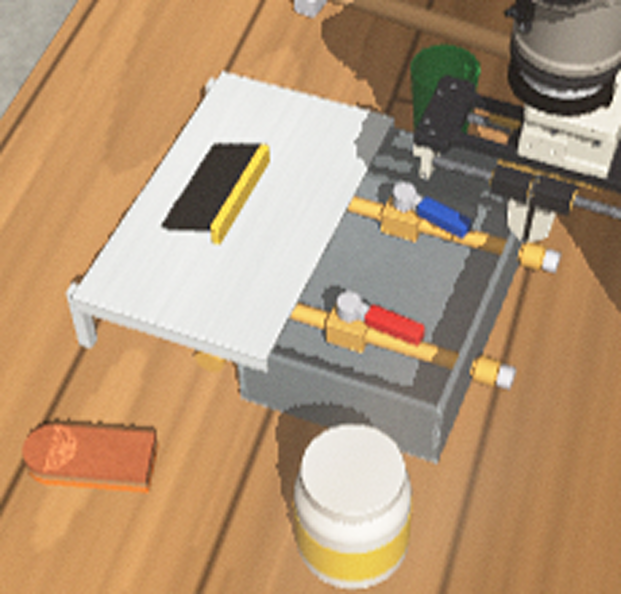

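View pics/wrist2.png

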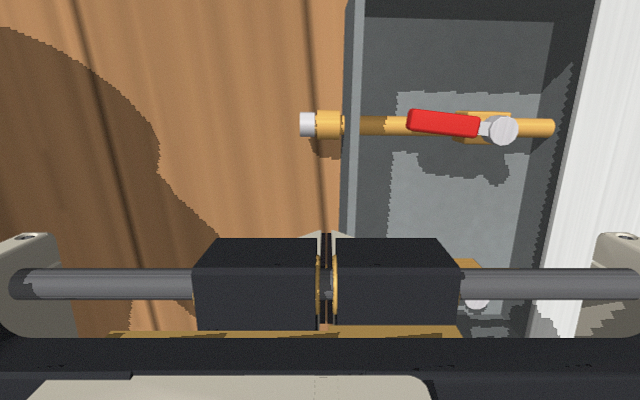

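Run:
```python
from h import *
o,R,a,s=box(); B=lambda w:np.round(1000*(R.T@(w[:2]-o)),1)
p=cams.read_camera('wrist')
print('w piv',B(ray(p,502,129,.06)),'end',B(ray(p,408,119,.06)),'rim near',B(ray(p,350,150,.075)),'rim in +y',B(ray(p,450,18,.075)))
p=cams.read_camera('side'); k=lambda u,v:(200+u/2.7,100+v/2.7)
print('s piv',B(ray(p,*k(349,303),.06)),'end',B(ray(p,*k(423,329),.06)), 'bluepiv',B(ray(p,*k(405,194),.06)),'blueend',B(ray(p,*k(468,222),.06)))
print('lip',B(ray(p,*k(267,147),.104)),B(ray(p,*k(214,233),.104)))
rel(W(-.015,.025,.15))
```

```text
w piv [23.8 53.7] end [-45.8  59.6] rim near [-88.1  39. ] rim in +y [-28.9 122.1]
s piv [25.2 55.5] end [-43.5  58.7] bluepiv [ 24.3 -82.9] blueend [-40.6 -71.1]
lip [147.9 -52.8] [148.2  59.1]
t 8.0 pos [ 0.4002 -0.0555  0.1636] rot [3.104 0.007 1.495] boxxy mm [-107.1   -1.3] F [0.5 0.8 0.5] shift [24.6 92.  16.8] q [-0.33  0.19  1.97  0.    0.93 -0.26]
```

Emit:
servo_tool --targets "13 30 0 0;13 30 0 0;0 8 0 0;0 0 0 0"

```text
time: 8.5
tool_pos: [0.4708, -0.0345, 0.1658]
tool_rot: [3.105, 0.007, 1.495]
contact_force: [-1.2, 0.1, -0.1]
opening: 0.0005
```

Run:
```python
from h import *
rel(W(-.039,.025,.057))
```

```text
t 8.5 pos [ 0.4708 -0.0345  0.1658] rot [3.105 0.007 1.495] boxxy mm [-38.8  26.3] F [-1.2  0.1 -0.1] shift [ -0.5  -4.2 108.7] q [-0.23  0.31  1.8  -0.    0.99 -0.16]
```

Emit:
servo_tool --targets "-1 -1 30 0;0 -1 35 0;0 -1 25 0;0 -1 10 0;0 0 3 0"

```text
time: 9.12
tool_pos: [0.4668, -0.0378, 0.0614]
tool_rot: [3.106, 0.008, 1.493]
contact_force: [-0.1, -0.3, 1.2]
opening: 0.0008
```

Run:
```python
from h import *
rel(W(-.039,.0375,.057))
```

```text
t 9.12 pos [ 0.4668 -0.0378  0.0614] rot [3.106 0.008 1.493] boxxy mm [-42.4  22.7] F [-0.1 -0.3  1.2] shift [14.8  3.5  4.4] q [-0.24  0.47  1.93 -0.    0.71 -0.16]
```

Emit:
servo_tool --targets "4 2 4 0;8 1 0 0;8 1 0 0;8 1 0 0;8 2 0 0"

```text
time: 9.75
tool_pos: [0.4778, -0.0011, 0.059]
tool_rot: [3.103, 0.009, 1.493]
contact_force: [0.3, -4.5, -0.4]
opening: 0.0006
```

Run:
```python
from h import *
rel(W(-.0315,.0716,.058))
```

```text
t 9.75 pos [ 0.4778 -0.0011  0.059 ] rot [3.103 0.009 1.493] boxxy mm [-35.   60.2] F [ 0.3 -4.5 -0.4] shift [11.4  3.7  1.1] q [-0.16  0.48  1.91 -0.01  0.71 -0.07]
```

Emit:
servo_tool --targets "6 2 0.5 0;6 3 0.5 0;6 6 0.5 0;5 6 0.5 0"

```text
time: 10.25
tool_pos: [0.4978, 0.0223, 0.0578]
tool_rot: [3.103, 0.009, 1.494]
contact_force: [-2.7, -3.3, 0.3]
opening: 0.0001
```

Run:
```python
from h import *
rel(W(-.0133,.087,.058))
```

```text
t 10.25 pos [0.4978 0.0223 0.0578] rot [3.103 0.009 1.494] boxxy mm [-17.3  85.4] F [-2.7 -3.3  0.3] shift [ 1.5  4.1 -0.1] q [-0.1   0.51  1.85 -0.01  0.74 -0.02]
```

Emit:
servo_tool --targets "3 5 0.5 0;2 6 0.5 0;1 6 0.5 0;0 6 0.5 0;0 6 0.5 0"

```text
time: 10.88
tool_pos: [0.518, 0.0287, 0.0541]
tool_rot: [3.13, 0.008, 1.494]
contact_force: [-25.4, 0.5, 17.8]
opening: 0.0009
```

Run:
```python
from h import *
rel(W(-.002,.0905,.058))
```

```text
t 10.88 pos [0.518  0.0287 0.0541] rot [3.13  0.008 1.494] boxxy mm [ 2.1 93.7] F [-25.4   0.5  17.8] shift [-3.2 -4.2 -4. ] q [-0.09  0.55  1.78 -0.01  0.8  -0.  ]
```

Emit:
servo_tool --targets "0 -4 0 0;0 -12 0 0;0 -15 -5 0;0 0 -30 0;0 0 -40 0;0 -20 -40 0;-20 -40 0 0;-20 -40 0 0;0 0 0 0"

```text
time: 12.0
tool_pos: [0.3773, -0.0002, 0.1727]
tool_rot: [3.12, 0.008, 1.494]
contact_force: [0.9, -0.1, 0.0]
opening: 0.0002
```

Run:
```python
from h import *
rel(W(-.1,0,.2))
o,R,a,s=box()
for n in ['side','wrist']:
    p=cams.read_camera(n);save(p,n+'3');
    if n=='side':
        im=p['color'][100:320,200:430,::-1]
        cv2.imwrite('pics/s3z.png',cv2.resize(im,None,fx=2.7,fy=2.7,interpolation=cv2.INTER_CUBIC))
    for q in ['red_handle','blue_handle','red_end','lid_lip']:
        for r in cams.cut_out(p,q)[:1]:
            m=r['region']; c=cv2.minAreaRect(np.argwhere(m)[:,::-1].astype(np.float32))
            print(n,q,round(r['score'],2),np.round(r['extent'],1))
            if 'handle' in q:
                uv=np.argwhere(m)[:,::-1]; w=np.array([R.T@(ray(p,u,v,.056)[:2]-o) for u,v in uv])*1000
                e,V=np.linalg.eigh(np.cov(w.T)); print('  centre',w.mean(0).round(1),'dir deg',np.degrees(np.arctan2(V[1,1],-V[0,1])).round(1))
```

```text
t 12.0 pos [ 3.773e-01 -2.000e-04  1.727e-01] rot [3.12  0.008 1.494] boxxy mm [-135.2   51.5] F [ 0.9 -0.1  0. ] shift [-52.4  34.8 -26.2] q [-0.2   0.14  2.01 -0.01  0.97 -0.12]
side red_handle 0.64 [322.  223.2  18.4  23.9]
  centre [26.1 84.3] dir deg 88.9
side blue_handle 0.7 [357.6 176.8  30.5  17.8]
  centre [  5.4 -75.7] dir deg 18.0
side red_end 0.69 [324.1 219.9  19.   28.1]
side lid_lip 0.62 [288.1 183.6 114.3 109.2]
wrist red_handle 0.83 [520.8 161.2  47.  100.3]
  centre [23.3 83.3] dir deg 89.5
wrist blue_handle 0.83 [478.4 333.9  46.3  18.9]
  centre [ 10.7 -73.8] dir deg 8.7
wrist red_end 0.55 [521.1 159.1  47.3 103. ]
wrist lid_lip 0.73 [479.4 333.   44.5  21.3]
```

View pics/s3z.png

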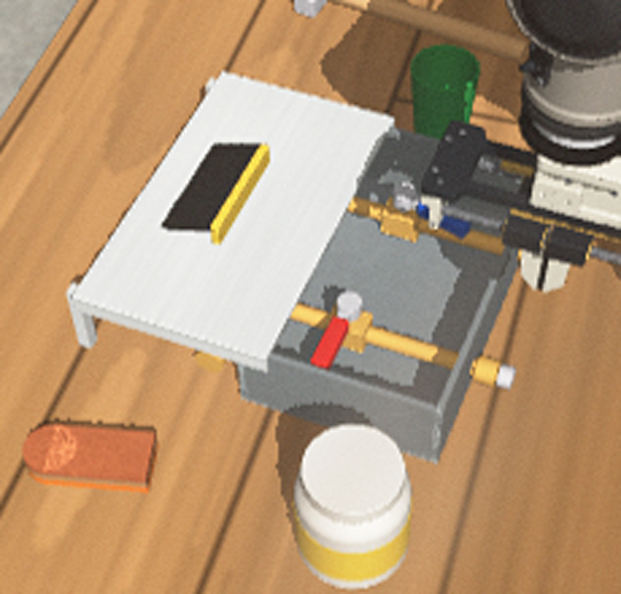

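View pics/wrist3.png

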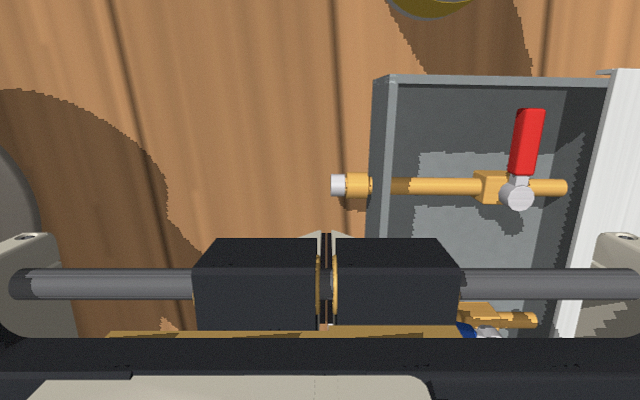

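```bash
python3 -c "
from h import *
print(robot.hand_in())"
```

```text
the job is handed in; nothing more can be done
None
```

The bench air is shut off. I pushed the lid fully back with the closed fingertips against its yellow lip, then pushed the red handle clockwise until it was crosswise to its pipe. Nothing was gripped or lifted, and I handed in at about 12 s.

- **Lid:** it hit its stop at about 24 N. After I backed off, the lip measured at box x ≈ 148 mm, where fully back is 146 mm. It looked unmoved after the handle work.
- **Red handle:** it hit its stop at about 25 N. After release, the two cameras put it at 88.9° and 89.5°, so fully shut within measuring error.
- **Blue handle:** the arm did not go near it and it looks unchanged. In the last pictures the gripper partly hid it, so the two camera angles disagreed (18° and 9°) and don't confirm its exact position. Before I pushed the red handle it measured about 10°.
- **Things beside the box:** the tub, cup and shingles look unmoved in the last side view. I checked these by eye only. Only part of the hammer showed there, but nothing came near it.
- **Upward force:** both hard-stop pushes also showed about 20 N upward on the tool. That is well below the limits, but I did not find the cause.
- **At hand-in:** the gripper was clear of everything, with about 1 N reading at the wrist.

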